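# Clamp a board in the workshop jig

## Robot

A 6-joint arm with a two-finger parallel gripper is mounted at the origin on the work surface. World frame = base frame: x ahead of the robot, y to its left, z up, the work surface at z = 0. Lengths are in m, angles in degrees, forces in N, time in s.
With the tool pointing down it reaches from about 0.35 to 0.975 m from the base axis. Payload 17.4 kg.
Tool frame: the origin (TCP) lies on the centre line of the jaws, within the pads' length; the fingertips stand env.tcp_to_tips ahead of it and the grasp point (between the pads) lies 2 mm behind it (env.tcp_to_tips is the distance from the TCP to the fingertips, in m); z points along the fingers, y is the line along which they close (so a half turn about z gives the same grasp; the last joint's range is limited). The gripper opens to 85 mm and grips with 20 to 120 N. Pads are 22 mm wide; open, the fingers measure 114 mm over their backs; the gripper's body (76 mm by 85 mm) begins 54 mm behind the grasp point. The pads swing forward as they close: fully open they stand 13 mm farther back than shut.
Start: joints at [68.824, 6.646, 82.598, -0, 90.757, -2.166], TCP at [0.22, 0.638, 0.248] pointing down, gripper open.
Joint ranges: [-162.19, 162.19], [-47.58, 125.68], [4.15, 143.07], [-65.23, 245.23], [0.69, 171.88], [-170.13, 170.13]. Speed limits (degrees/s): [108.29, 108.29, 127.2, 180, 180, 180].

## Interface

Orientations are given as [roll, pitch, yaw] about the fixed x, y, z axes, in that order (R = Rz(yaw) Ry(pitch) Rx(roll)).
In Python, from workcell import observe, grab_frame, camera_params, close_job, env gives the robot as it stands.
- The arm moves only by the tool jog_arm, never from a script. Its argument "motion" is a list of rows, each a list of 4 numbers: the shift along the world's x, y, z in mm, then the turn about the world's z in degrees. A call has 1 to 8 rows; each row is the pose to reach, as a shift and turn from the pose commanded when the call began; what a row does not reach only later rows make up. A row lasts 1/12 s, in which the tool goes at most 41.7 mm and 7.16 degrees, less where a joint would pass 70% of its speed; a pose out of reach is approached as far as the arm can. A call with a gripper value outside its range is refused whole. "claw" is the closure in counts, from 0 (fully open) to 255 (shut), set as the call begins (left out, the last holds). The fingers move at their own pace and stop on an object; "grip_force" is the grip in N (left out, the last holds). Time passes only in rows, so rows that repeat a pose let the fingers close. It gives the time, the measured TCP pose, the force, the opening and the grip force at its end, in the units of the state.
- observe(): the state, without advancing time (a new reading comes with each control period).
- grab_frame(name): name is "scene" or "top" or "wrist"; returns the picture (384x512x3 uint8, blue, green, red); there is no depth.
- camera_params(name): a dict with "fx", "fy", "cx", "cy" (pixels), "distortion" ([k1, k2, p1, p2, k3] as OpenCV has them; the pictures are not rectified), "R" (3x3) and "t" (3): a world point X has camera coordinates R X + t. Camera axes: x right, y down, z forward; pixel columns grow to the right and rows downward; lengths in m; the calibration is good to about 2 mm. A picture is of the moment at which its call begins: read the wrist's pose just before it. camera_params takes no time and is no camera call; for the wrist camera it gives the pose at the moment of the call.
- close_job(): hands the job in; it is judged then, once.
The state is a dict: "clock": time; "joint_positions": joint angles; "qvel": joint speeds; "joint_torque": joint torques, N m; "tcp_pos": TCP position; "tcp_rot": TCP orientation; "ft_force": force on the tool from outside, world axes, zero at the start; "wrist_torque": the same for the moment, N m; "finger_gap": finger opening in m; "finger_force": force on a finger pad.
Only numpy, scipy, OpenCV 4.12 (cv2) and the standard library are available. Lean on these libraries where they do the work, as an engineer would, in place of code of your own. Each camera call takes 0.05 s, during which the arm holds its last target. There are 200 camera calls.

## Task

Slide the dark board along the jig until its end is against the end stop and its long edge lies flush along the fence, then screw the clamp down onto it by its T-bar, clockwise seen from above, until it stops firmly tight. Leave the board clamped there, let go of everything, and do not disturb the other things on the bench.

Things in the scene. Friction and masses are not known exactly. Their poses are not given: they have to be found in the camera images.
- jig: Plywood jig fixed to the bench. Origin: on the bench surface, straight below the screw's axis. x points along the fence towards the end stop, y towards the fence, z up. Bed: x -260 to +110, y -100 to +70 mm, top at z 12 mm. The board is home with its centre at x -60, y +2 mm and its long side along x.
- fence (a point): Middle of the wooden fence's inner face, at bed height. Axes as the jig's. The fence is a straight strip along x, 275 mm long (jig x -235 to +40), 22 mm thick, its top 30 mm above the bed; the face, at jig y +32 mm, looks to -y.
- stop (a point): Middle of the wooden end stop's face, at bed height. Axes as the jig's. The block is 75 mm wide (jig y -21 to +54), 20 mm thick, its top 30 mm above the bed; the face, at jig x +40 mm, looks to -x.
- column (a point): Top of the fixed upright steel column, 24 mm diameter, 120 mm above the bench, 83 mm beyond the screw's axis. A grey clamp arm, up to 42 mm wide, reaches from it to the axis. Its height differs by up to 6 mm from time to time; it lies within 74 to 112 mm above the bench.
- board: Loose dark wooden board 200 (its x) x 60 (its y) x 22 mm, 0.14-0.28 kg, flat on the bed. Origin: centre of its underside. x points to the end stop. Its centre starts 25 to 55 mm short of home along the jig's x, 8 to 22 mm short of home in y, turned up to 0.1 rad. Its leading end starts near the screw's axis, lower than the foot.
- screw: Upright steel screw. Origin: centre of the underside of its flat foot (26 mm dia.), on the axis; z up, x along the T-bar. It goes down 8 mm a clockwise turn, without limit, and stays where left. The foot starts 6 to 21 mm above the board: 0.7 to 2.8 turns. Runs free at about 0.08 N m; once the foot bears, resistance climbs steeply within a fraction of a turn.
- bar (a point): Middle of the screw's T-bar, 106 mm above the foot, axes as the screw's; it sinks with the screw. Round bar 10 mm thick along x, 65 mm to each side, an 18 mm ball at each end; hub 24 mm dia., 12 mm above the bar's middle. Free running takes about 2 N pushed sideways 48 mm out; 10 N or more there is firmly tight. When tight the bar is 140 mm above the bench.
- glue: White glue bottle, 52 mm diameter, 90 mm tall, upright behind the fence. Origin: centre of its underside. Leave alone.
- tape: Blue ring of tape lying flat, 90 mm diameter, 24 mm high, behind the fence. Origin: centre of its underside. Leave alone.
- jar: Glass jar with steel cap, 64 mm diameter, 75 mm tall, behind the fence. Origin: centre of its underside. Leave alone.
- offcut: Light wooden offcut 70 x 45 x 30 mm, lying beyond the column. Origin: centre of its underside. Leave alone.
Things that resemble listed ones, but are neither listed nor needed, are in the scene too. Of the things that look like the board, the largest one is meant.

How it is judged:
By the outcome, as a careful person would: the job done as asked, in the order asked, and still so for the second after the job is handed in, with the robot touching nothing.
It also fails if it takes over 72 s, if anything falls off the work surface, if the arm or the gripper's body presses on something with over 40 N, if the wrist force passes 120 N, or if a joint passes its speed limit or range.

## Working session

There is one attempt and no reset: what is moved stays moved. The work goes in short steps, Python scripts to look and compute and a tool call to move; the robot and the scene stay as the last step left them, time stands still between calls to the robot, and variables do not carry over. Pictures are saved under pics/ and viewed, at most 10 in all, crops included, and the job is handed in when it is done.

Besides the shell and the picture viewer there is one more tool, called after "Call:" by a JSON object that holds its "fn" and its "kwargs". jog_arm: Moves the arm, as the interface text tells. Its arguments: {"type":"object","properties":{"motion":{"type":"array","items":{"type":"array","items":{"type":"number"}}},"claw":{"type":"number"},"grip_force":{"type":"number"}},"required":["motion"]}

```bash
mkdir -p pics; ls; python3 - <<'E'
from workcell import *
import cv2,numpy as np
s=observe();print(s['clock'],s['tcp_pos'],s['tcp_rot'],s['finger_gap'],env.tcp_to_tips)
a=grab_frame('scene');b=grab_frame('top')
cv2.imwrite('pics/scene.png',a);cv2.imwrite('pics/top.png',b)
for n in('scene','top'):
  p=camera_params(n);print(n,{k:np.round(v,4).tolist() for k,v in p.items()})
E
```

```text
pics
0.0 [0.21982487 0.6379943  0.24752206] [-1.79928066e+02 -3.34336111e-03  1.60990965e+02] 0.08536375767024285 0.017
scene {'fx': 418.5161, 'fy': 418.5161, 'cx': 263.2495, 'cy': 194.7247, 'distortion': [-0.1037, 0.0, 0.0, 0.0, 0.0], 'R': [[0.8418, 0.5398, 0.0064], [0.3036, -0.4636, -0.8324], [-0.4464, 0.7026, -0.5542]], 't': [-0.451, -0.0987, 1.2195]}
top {'fx': 425.0118, 'fy': 425.0118, 'cx': 247.6293, 'cy': 195.6798, 'distortion': [-0.1609, 0.0, 0.0, 0.0, 0.0], 'R': [[-0.0219, -0.9997, 0.0089], [-0.9947, 0.0209, -0.1005], [0.1003, -0.011, -0.9949]], 't': [-0.0328, 0.5688, 0.9052]}
```

View pics/scene.png

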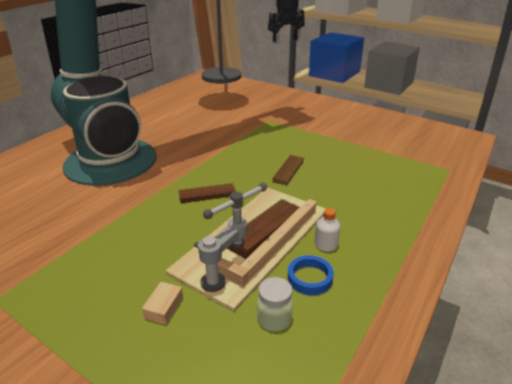

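View pics/top.png

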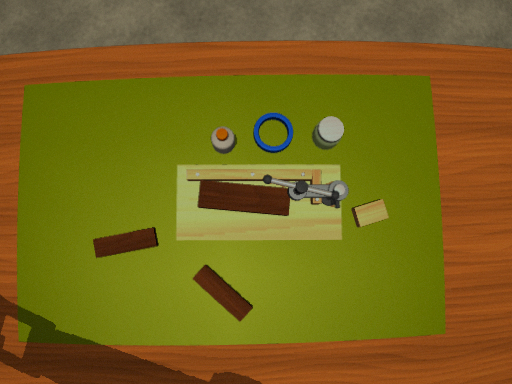

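Top view: the candidates for the board are the dark piece on the jig (244,198), largest; small dark pieces at (126,242) and (222,292). I choose the one on the jig. Fence above it (250,174), stop (317,187), T-bar from (267,179) to about (337,201), hub (302,187), column (339,190), offcut (371,213). Scene view: bar balls (207,214) and (263,187).

```bash
cat > h.py <<'E'
from workcell import *
import cv2,numpy as np
def KD(p): return np.array([[p['fx'],0,p['cx']],[0,p['fy'],p['cy']],[0,0,1.]]),np.array(p['distortion'],float)
def ray(p,uv):
    K,D=KD(p); R=np.array(p['R']);t=np.array(p['t'])
    n=cv2.undistortPoints(np.array(uv,float).reshape(-1,1,2),K,D).reshape(-1,2)
    return -R.T@t,np.c_[n,np.ones(len(n))]@R
def plane(p,uv,z):
    c,d=ray(p,uv); return c+d*((z-c[2])/d[:,2])[:,None]
def tri(p1,u1,p2,u2):
    c1,d1=ray(p1,u1);c2,d2=ray(p2,u2);d1=d1[0];d2=d2[0]
    s=np.linalg.lstsq(np.c_[d1,-d2],c2-c1,rcond=None)[0]
    a=c1+s[0]*d1;b=c2+s[1]*d2;return (a+b)/2,np.linalg.norm(a-b)
def proj(p,X):
    K,D=KD(p);return cv2.projectPoints(np.array(X,float).reshape(-1,1,3),cv2.Rodrigues(np.array(p['R']))[0],np.array(p['t']),K,D)[0].reshape(-1,2)
E
python3 - <<'E'
from h import *
im=cv2.imread('pics/top.png');sc=cv2.imread('pics/scene.png')
hsv=cv2.cvtColor(im,cv2.COLOR_BGR2HSV)
for q in [(230,225),(250,173),(244,198),(300,60+150),(60,200)]:print(q,hsv[q[1],q[0]])
p=camera_params('top')
print(plane(p,[(177,165),(342,165),(342,240),(177,240)],.012))
print(plane(p,[(199,180),(291,190),(289,215),(198,207)],.034))
a=cv2.resize(im[140:260,160:360],None,fx=4,fy=4,interpolation=cv2.INTER_CUBIC)
b=cv2.resize(sc[165:305,160:340],None,fx=4,fy=4,interpolation=cv2.INTER_CUBIC)
cv2.imwrite('pics/ta.png',a);cv2.imwrite('pics/sb.png',b)
E
```

```text
(230, 225) [ 30 120 166]
(250, 173) [ 25 108 170]
(244, 198) [ 13 235  77]
(300, 210) [ 33 117 174]
(60, 200) [ 33 238 117]
[[ 0.64275374  0.11306585  0.012     ]
 [ 0.63537884 -0.26172328  0.012     ]
 [ 0.46543606 -0.25436535  0.012     ]
 [ 0.47387896  0.11408125  0.012     ]]
[[ 0.60427838  0.06109533  0.034     ]
 [ 0.57795199 -0.14034371  0.034     ]
 [ 0.52318838 -0.13422661  0.034     ]
 [ 0.54488249  0.06389075  0.034     ]]
```

View pics/ta.png

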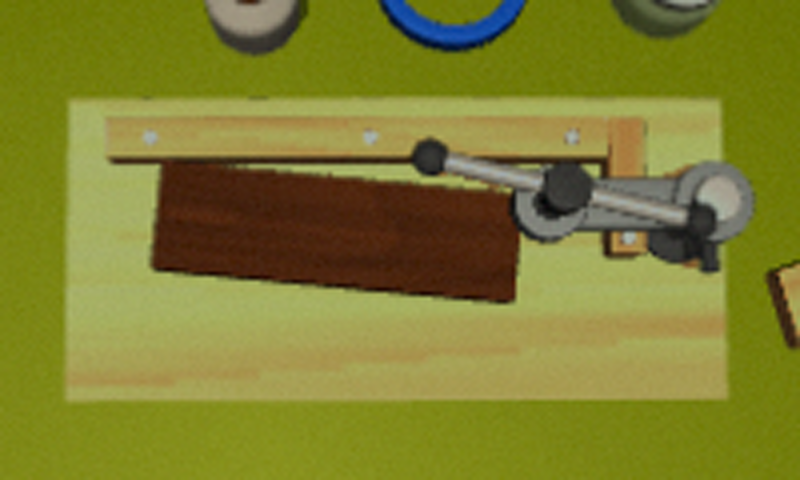

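View pics/sb.png

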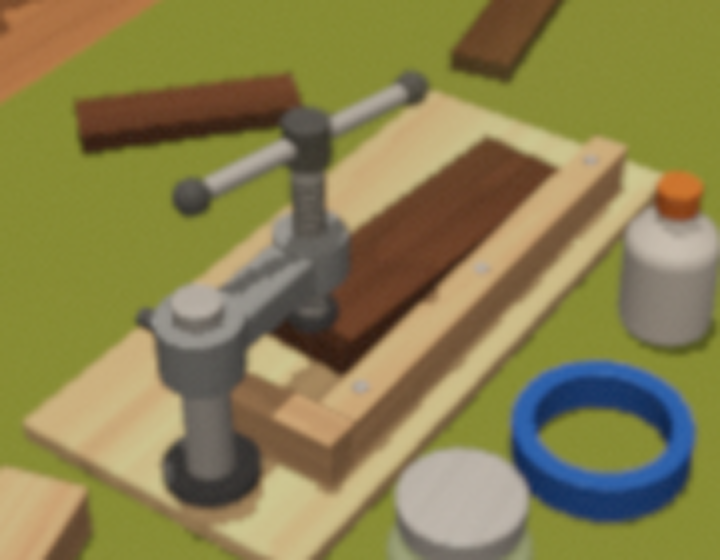

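The top crop shows bed corners (68,100),(720,100),(728,400),(65,400), balls (430,157),(702,216) and hub (565,187). The board's rear corner is next to the fence and its front end is swung away. Scene crop: balls (191,196),(411,87), hub top (306,122).

```bash
cat >> h.py <<'E'
def fit(A,B):  # B ~ R A + t in 2D
    a=A-A.mean(0);b=B-B.mean(0);th=np.arctan2((a[:,0]*b[:,1]-a[:,1]*b[:,0]).sum(),(a*b).sum())
    R=np.array([[np.cos(th),-np.sin(th)],[np.sin(th),np.cos(th)]]);return R,B.mean(0)-R@A.mean(0),th
E
python3 - <<'E'
from h import *
im=cv2.imread('pics/top.png');hsv=cv2.cvtColor(im,cv2.COLOR_BGR2HSV)
p=camera_params('top');q=camera_params('scene')
T=lambda l:np.array(l,float)/4+[160-.4,140-.4]
S=lambda l:np.array(l,float)/4+[160-.4,165-.4]
A=np.array([(-260,70),(110,70),(110,-100),(-260,-100)])/1e3
B=plane(p,T([(68,100),(720,100),(728,400),(65,400)]),.012)[:,:2]
Z=plane(p,T([(107,118),(610,118)]),.042)[:,:2]   # fence outer top edge: y=.054, x -.235,.040
A2=np.array([(-.235,.054),(.040,.054)])
R,t,th=fit(np.r_[A,A2],np.r_[B,Z]);print('jig',t,np.degrees(th));print(np.round((np.r_[B,Z]-t)@R-np.r_[A,A2],4))
bs=[]
for n,u,v in(('tail',(430,157),(411,87)),('head',(702,216),(191,196))):
    X,e=tri(p,T([u]),q,S([v]));bs.append(X);print(n,X,e,(X[:2]-t)@R)
m=(bs[0]+bs[1])/2;print('bar mid',m,np.linalg.norm(bs[0]-bs[1]),(m[:2]-t)@R,'ang',np.degrees(np.arctan2(*(bs[1]-bs[0])[1::-1])))
h=plane(p,T([(565,187)]),m[2]+.012);print('hub',h,(h[0,:2]-t)@R)
mk=((hsv[...,0]<20)&(hsv[...,2]<115)).astype(np.uint8);mk[:155]=0;mk[225:]=0;mk[:,:190]=0;mk[:,295:]=0
c=max(cv2.findContours(mk,0,1)[0],key=cv2.contourArea);r=cv2.minAreaRect(c);print(r)
bx=plane(p,T([(163,165),(518,192),(514,302),(155,268)]),.034)[:,:2];J=(bx-t)@R;print('board corners jig',np.round(J,4),J.mean(0))
np.savez('jig.npz',R=R,t=t)
E
```

```text
jig [ 0.5688263  -0.14543401] -91.19717893189748
[[-0.0009 -0.0006]
 [-0.0007 -0.0001]
 [ 0.0002 -0.0002]
 [-0.0001  0.0005]
 [ 0.0006  0.0001]
 [ 0.0009  0.0003]]
tail [ 0.58549841 -0.0815311   0.16005031] 0.0012795148913594867 [-0.0642373   0.01533334]
head [ 0.55420682 -0.21072017  0.1611228 ] 0.002324633903714859 [ 0.06557735 -0.01325225]
bar mid [ 0.56985262 -0.14612564  0.16058655] 0.13292903451430824 [0.00067003 0.00104055] ang -103.61569356242836
hub [[ 0.5688914  -0.14321491  0.17258655]] [-2.21997677e-03  1.87292443e-05]
((239.45404052734375, 193.82382202148438), (101.05687713623047, 33.91379165649414), 5.355824947357178)
board corners jig [[-0.2042  0.0292]
 [-0.0094  0.0143]
 [-0.0122 -0.0461]
 [-0.208  -0.0274]] [-0.1084698 -0.0074883]
```

Board in jig axes: centre (-108,-7), yaw -4.4°. The bar is about 20.5 mm above tight, roughly 2.5 turns. I'll shut the fingers and go to jig (-90,-70), on the board's open side.

Call:
{"fn": "jog_arm", "kwargs": {"motion": [[125,-308,0,18],[125,-308,0,18],[125,-308,0,18],[125,-308,0,18],[125,-308,0,18],[125,-308,0,18],[125,-308,0,18],[125,-308,0,18]], "claw": 255, "grip_force": 20}}

```text
clock: 0.77
tcp_pos: [0.345, 0.3282, 0.2481]
tcp_rot: [-180.0, 0.0, 179.0]
ft_force: [0.9, -0.3, 0.4]
finger_gap: -0.0001
finger_force: 0.0
```

Call:
{"fn": "jog_arm", "kwargs": {"motion": [[125,-308,0,0],[125,-308,0,0],[125,-308,0,0],[125,-308,0,0],[125,-308,0,0],[125,-308,0,0],[125,-308,0,0],[125,-308,0,0]]}}

```text
clock: 1.43
tcp_pos: [0.47, 0.0199, 0.2483]
tcp_rot: [180.0, 0.0, 179.0]
ft_force: [1.5, 0.2, -0.0]
finger_gap: -0.0
finger_force: 0.0
```

Call:
{"fn": "jog_arm", "kwargs": {"motion": [[31,-76,0,0],[31,-76,-50,0],[31,-76,-100,0],[31,-76,-150,0],[31,-76,-175,0],[31,-76,-175,0],[31,-76,-175,0],[31,-76,-175,0]]}}

```text
clock: 2.1
tcp_pos: [0.5006, -0.0538, 0.0732]
tcp_rot: [180.0, -0.1, 179.0]
ft_force: [0.0, -0.3, 1.3]
finger_gap: 0.0001
finger_force: 0.0
```

Call:
{"fn": "jog_arm", "kwargs": {"motion": [[0,0,-20,0],[0,0,-38,0],[0,0,-38,0],[6,0,-38,0],[12,0,-38,0],[16,0,-38,0],[20,0,-38,0],[24,0,-38,0]]}}

```text
clock: 2.77
tcp_pos: [0.5256, -0.0539, 0.0361]
tcp_rot: [-180.0, 0.0, 179.0]
ft_force: [-4.3, -0.8, 3.1]
finger_gap: -0.0
finger_force: 1.9
```

Call:
{"fn": "jog_arm", "kwargs": {"motion": [[2,0,0,0],[3,0,0,0],[4,0,0,0],[5,0,0,0],[5,0,0,0]]}}

```text
clock: 3.18
tcp_pos: [0.5299, -0.0538, 0.0352]
tcp_rot: [-180.0, 0.0, 179.0]
ft_force: [-2.0, -0.4, 1.3]
finger_gap: -0.0
finger_force: 0.8
```

Call:
{"fn": "jog_arm", "kwargs": {"motion": [[1,0,0,0],[2,0,0,0],[2,0,0,0]]}}

```text
clock: 3.43
tcp_pos: [0.532, -0.0538, 0.0353]
tcp_rot: [180.0, 0.0, 179.0]
ft_force: [-1.1, -1.3, 1.0]
finger_gap: 0.0004
finger_force: 0.5
```

Call:
{"fn": "jog_arm", "kwargs": {"motion": [[1,0,0,0],[2,0,0,0],[2,0,0,0]]}}

```text
clock: 3.68
tcp_pos: [0.5337, -0.0538, 0.0352]
tcp_rot: [180.0, -0.1, 179.0]
ft_force: [-5.6, -0.9, 1.9]
finger_gap: -0.0004
finger_force: 2.8
```

Call:
{"fn": "jog_arm", "kwargs": {"motion": [[1,0,0,0],[2,0,0,0],[2,0,0,0]]}}

```text
clock: 3.93
tcp_pos: [0.5339, -0.0538, 0.0352]
tcp_rot: [180.0, -0.3, 179.0]
ft_force: [-28.5, -1.2, 18.2]
finger_gap: 0.0002
finger_force: 13.8
```

```bash
python3 - <<'E'
from h import *
im=grab_frame('top');cv2.imwrite('pics/t2f.png',im)
cv2.imwrite('pics/t2.png',cv2.resize(im[140:260,160:360],None,fx=4,fy=4,interpolation=cv2.INTER_CUBIC))
s=observe();print(s['tcp_pos'],s['ft_force'])
E
```

```text
[ 0.53385816 -0.05379034  0.03512795] [-27.42679805  -2.27140305  17.46319042]
```

View pics/t2.png

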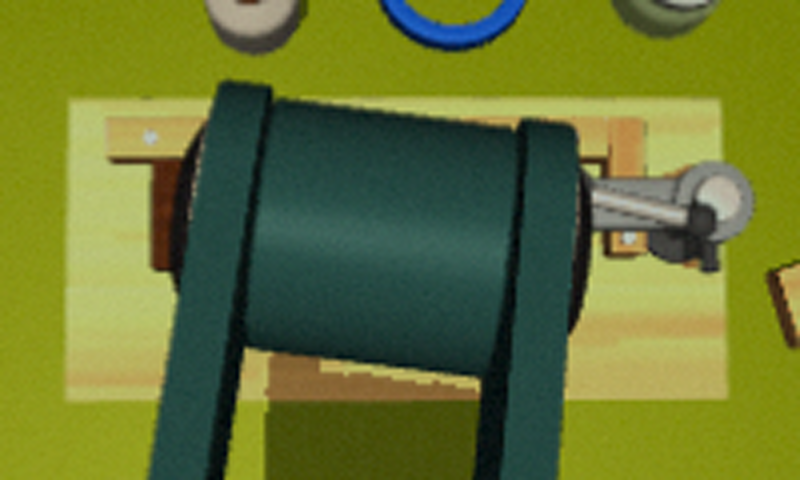

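Force 28 N at jig y -37: the board is on the fence, and its rear edge (crop column 152) looks straight. Next I'll go around to the rear end and push along the fence.

Call:
{"fn": "jog_arm", "kwargs": {"motion": [[-6,0,0,0],[-15,0,0,0],[-15,40,0,0],[-15,80,0,0],[-15,120,0,0],[-15,153,0,0],[10,153,0,0],[37,153,0,0]]}}

```text
clock: 4.65
tcp_pos: [0.5727, 0.1014, 0.0356]
tcp_rot: [180.0, 0.1, 179.2]
ft_force: [0.1, -0.3, -0.2]
finger_gap: -0.0002
finger_force: 0.0
```

Call:
{"fn": "jog_arm", "kwargs": {"motion": [[0,0,0,0],[0,-10,0,0],[0,-20,0,0],[-1,-28,0,0],[-1,-36,0,0],[-1,-44,0,0],[-1,-50,0,0],[-1,-56,0,0]]}}

```text
clock: 5.32
tcp_pos: [0.5715, 0.0425, 0.0354]
tcp_rot: [180.0, -0.0, 179.0]
ft_force: [-4.0, 6.1, 2.2]
finger_gap: -0.0004
finger_force: 3.0
```

Call:
{"fn": "jog_arm", "kwargs": {"motion": [[0,-2,0,0],[0,-4,0,0],[0,-6,0,0],[0,-7,0,0],[0,-8,0,0]]}}

```text
clock: 5.73
tcp_pos: [0.5715, 0.0356, 0.0353]
tcp_rot: [179.9, -0.1, 179.0]
ft_force: [-5.1, 6.8, 3.4]
finger_gap: 0.0001
finger_force: 3.8
```

Call:
{"fn": "jog_arm", "kwargs": {"motion": [[0,-1,0,0],[0,-2,0,0],[0,-3,0,0],[0,-4,0,0],[0,-4,0,0]]}}

```text
clock: 6.15
tcp_pos: [0.5715, 0.0316, 0.0353]
tcp_rot: [179.9, -0.1, 179.0]
ft_force: [-3.6, 6.1, 2.1]
finger_gap: -0.0001
finger_force: 2.6
```

Call:
{"fn": "jog_arm", "kwargs": {"motion": [[0,-1,0,0],[0,-2,0,0],[0,-2,0,0]]}}

```text
clock: 6.4
tcp_pos: [0.5715, 0.0295, 0.0353]
tcp_rot: [179.9, -0.0, 179.0]
ft_force: [-5.1, 5.8, 1.9]
finger_gap: 0.0002
finger_force: 2.8
```

Call:
{"fn": "jog_arm", "kwargs": {"motion": [[0,-1,0,0],[0,-2,0,0],[0,-2,0,0]]}}

```text
clock: 6.65
tcp_pos: [0.5715, 0.0275, 0.0353]
tcp_rot: [179.9, -0.0, 179.0]
ft_force: [-4.2, 5.9, 1.5]
finger_gap: -0.0001
finger_force: 2.6
```

Call:
{"fn": "jog_arm", "kwargs": {"motion": [[0,-1,0,0],[0,-2,0,0],[0,-2,0,0]]}}

```text
clock: 6.9
tcp_pos: [0.5716, 0.0266, 0.0353]
tcp_rot: [179.8, -0.0, 179.0]
ft_force: [-5.0, 16.2, 1.8]
finger_gap: 0.0
finger_force: 8.2
```

Call:
{"fn": "jog_arm", "kwargs": {"motion": [[0,-1,0,0],[0,-2,0,0],[0,-2,0,0]]}}

```text
clock: 7.15
tcp_pos: [0.5716, 0.0263, 0.0353]
tcp_rot: [179.6, -0.0, 179.0]
ft_force: [-3.8, 31.7, 2.5]
finger_gap: 0.0002
finger_force: 15.9
```

```bash
python3 - <<'E'
from h import *
a=grab_frame('scene');cv2.imwrite('pics/s3.png',cv2.resize(a[165:305,160:340],None,fx=4,fy=4,interpolation=cv2.INTER_CUBIC))
im=grab_frame('top');cv2.imwrite('pics/t3.png',cv2.resize(im[140:260,160:360],None,fx=4,fy=4,interpolation=cv2.INTER_CUBIC))
E
```

```text
(no output)
```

View pics/s3.png

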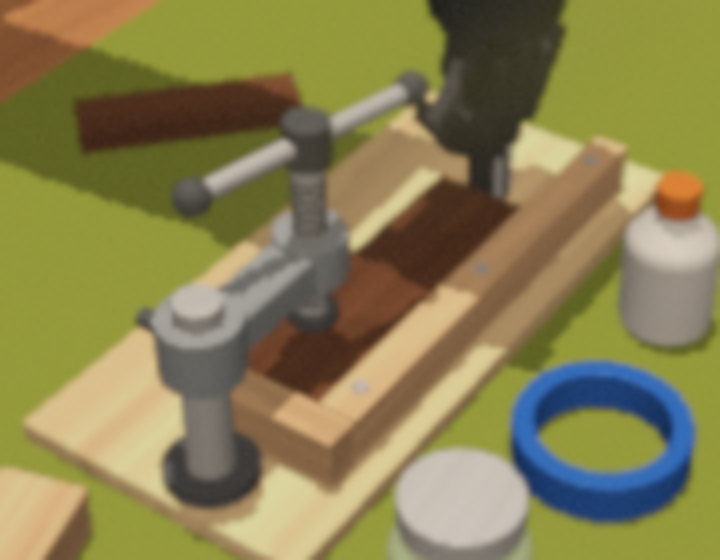

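The board is on the stop at 32 N, and the scene shows it seated along the fence. I'll re-seat it sideways to be sure.

Call:
{"fn": "jog_arm", "kwargs": {"motion": [[0,8,0,0],[0,24,0,0],[-35,24,0,0],[-65,20,0,0],[-65,-20,0,0],[-65,-50,0,0],[-65,-70,0,0],[-55,-70,0,0]]}}

```text
clock: 7.92
tcp_pos: [0.5161, -0.0499, 0.0356]
tcp_rot: [-179.9, 0.0, 178.9]
ft_force: [-0.1, -0.7, 0.8]
finger_gap: -0.0001
finger_force: 0.0
```

Call:
{"fn": "jog_arm", "kwargs": {"motion": [[5,0,0,0],[10,0,0,0],[13,0,0,0],[16,0,0,0],[18,0,0,0],[19,0,0,0],[20,0,0,0],[20,0,0,0]]}}

```text
clock: 8.58
tcp_pos: [0.5341, -0.0461, 0.035]
tcp_rot: [180.0, -0.5, 179.0]
ft_force: [-34.3, 1.3, 22.9]
finger_gap: -0.0004
finger_force: 17.2
```

Call:
{"fn": "jog_arm", "kwargs": {"motion": [[-10,0,0,0],[-25,0,0,0],[-25,0,41,0],[-25,0,82,0],[-25,0,123,0],[-25,0,164,0],[-25,0,200,0],[-25,0,200,0]]}}

```text
clock: 9.25
tcp_pos: [0.5135, -0.0465, 0.2433]
tcp_rot: [-179.9, 0.5, 179.0]
ft_force: [1.1, 0.6, 1.4]
finger_gap: 0.0001
finger_force: 0.0
```

```bash
python3 - <<'E'
from h import *
s=observe();print(s['tcp_pos'],s['tcp_rot'],s['joint_positions'])
f=grab_frame('wrist');p=camera_params('wrist');J=np.load('jig.npz')
cv2.imwrite('pics/w4.png',f)
P=lambda x,y,z:np.r_[J['R']@[x,y]+J['t'],z]
print(np.round(proj(p,[P(-.16,.032,.034),P(-.16,-.028,.034),P(.04,-.028,.034),P(.04,.032,.034)])))
E
```

```text
[ 0.51353423 -0.0465148   0.24332665] [-179.93093629    0.54759749  179.03905151] [-8.00951912e+00 -1.37837722e+01  1.02552070e+02 -1.34684087e-03
  9.06797680e+01 -9.70482631e+01]
[[316. 245.]
 [319. 194.]
 [128. 193.]
 [135. 245.]]
```

View pics/w4.png

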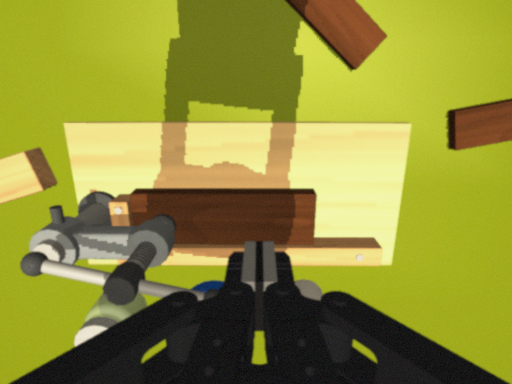

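The wrist view shows the board's long edge on the fence (row 240) and its end on the stop (column 130), matching the projected home corners within a few pixels. Now the screw.

Call:
{"fn": "jog_arm", "kwargs": {"motion": [[32,-30,0,0],[32,-60,0,0],[32,-60,-40,0],[32,-60,-70,0],[32,-60,-82,0],[32,-60,-82,0]]}}

```text
clock: 9.8
tcp_pos: [0.5425, -0.1061, 0.1495]
tcp_rot: [179.9, -0.3, 179.0]
ft_force: [0.4, 1.0, -0.1]
finger_gap: 0.0001
finger_force: 0.0
```

```bash
python3 - <<'E'
from h import *
s=observe();x=s['tcp_pos'];print(x,s['ft_force'])
A=np.array([.569,-.145]);r=.046
prev=x[:2]
for c in range(5):
    print([[*np.round((A+r*np.array([np.cos(f),np.sin(f)])-prev)*1e3).astype(int).tolist(),-int(round(.53*k)),0] for k,f in ((k,np.radians(121-192*c-24*k)) for k in range(1,9))])
    f=np.radians(121-192*(c+1));prev=A+r*np.array([np.cos(f),np.sin(f)])
E
```

```text
[ 0.54246429 -0.10611342  0.14954743] [ 0.37782726  1.00916205 -0.06911117]
[[21, 7, -1, 0], [40, 5, -1, 0], [57, -4, -2, 0], [68, -19, -2, 0], [73, -38, -3, 0], [69, -57, -3, 0], [58, -73, -4, 0], [42, -82, -4, 0]]
[[-19, -2, -1, 0], [-37, 3, -1, 0], [-52, 16, -2, 0], [-60, 33, -2, 0], [-60, 52, -3, 0], [-53, 70, -3, 0], [-39, 83, -4, 0], [-21, 89, -4, 0]]
[[19, -2, -1, 0], [36, -11, -1, 0], [47, -26, -2, 0], [52, -45, -2, 0], [48, -64, -3, 0], [37, -79, -3, 0], [21, -89, -4, 0], [2, -91, -4, 0]]
[[-18, 6, -1, 0], [-33, 18, -1, 0], [-41, 35, -2, 0], [-41, 55, -2, 0], [-34, 72, -3, 0], [-20, 85, -3, 0], [-2, 91, -4, 0], [17, 90, -4, 0]]
[[17, -9, -1, 0], [28, -25, -1, 0], [33, -43, -2, 0], [29, -62, -2, 0], [18, -78, -3, 0], [2, -87, -3, 0], [-17, -90, -4, 0], [-36, -84, -4, 0]]
```

Call:
{"fn": "jog_arm", "kwargs": {"motion": [[21,7,0,0],[40,5,0,0],[57,-4,0,0],[68,-19,0,0],[73,-38,0,0],[69,-57,0,0],[58,-73,0,0],[42,-82,0,0]]}}

```text
clock: 10.47
tcp_pos: [0.5868, -0.1895, 0.1549]
tcp_rot: [-180.0, 0.1, 179.0]
ft_force: [1.8, 1.0, -0.9]
finger_gap: 0.0002
finger_force: 1.3
```

```bash
python3 - <<'E'
from h import *
s=observe();print(s['tcp_pos'],s['ft_force'],s['wrist_torque'])
a=grab_frame('scene');b=grab_frame('top')
a=cv2.resize(a[125:285,160:310],None,fx=3.5,fy=3.5,interpolation=cv2.INTER_CUBIC)
cv2.imwrite('pics/s5.png',a)
E
```

```text
[ 0.58683952 -0.18949799  0.15493422] [ 1.81591684  0.96058385 -0.92902437] [ 0.28278623 -0.39716587  0.04863941]
```

View pics/s5.png

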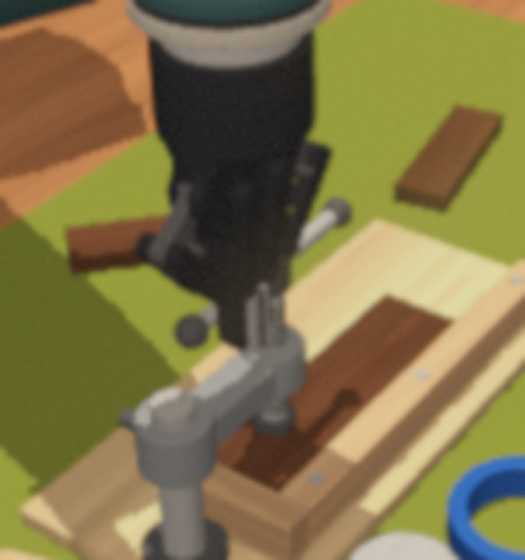

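The bar has followed by about half a turn at about 2 N, and nothing else is touched. Continuing.

Call:
{"fn": "jog_arm", "kwargs": {"motion": [[-19,-2,0,0],[-37,3,0,0],[-52,16,-1,0],[-60,33,-1,0],[-60,52,-1,0],[-53,70,-2,0],[-39,83,-2,0],[-21,89,-2,0]]}}

```text
clock: 11.23
tcp_pos: [0.5654, -0.0978, 0.1532]
tcp_rot: [-180.0, 0.1, 179.1]
ft_force: [-3.5, -1.3, 1.6]
finger_gap: -0.0
finger_force: 1.2
```

Call:
{"fn": "jog_arm", "kwargs": {"motion": [[19,-2,0,0],[36,-11,0,0],[47,-26,-1,0],[52,-45,-1,0],[48,-64,-1,0],[37,-79,-2,0],[21,-89,-2,0],[2,-91,-2,0]]}}

```text
clock: 11.9
tcp_pos: [0.5678, -0.1912, 0.1505]
tcp_rot: [-180.0, 0.1, 179.0]
ft_force: [3.5, 1.2, -0.1]
finger_gap: -0.0
finger_force: 1.3
```

Call:
{"fn": "jog_arm", "kwargs": {"motion": [[-18,6,0,0],[-33,18,0,0],[-41,35,-1,0],[-41,55,-1,0],[-34,72,-1,0],[-20,85,-2,0],[-2,91,-2,0],[17,90,-2,0]]}}

```text
clock: 12.57
tcp_pos: [0.585, -0.0987, 0.1491]
tcp_rot: [-180.0, 0.1, 179.1]
ft_force: [-3.1, -0.5, 0.6]
finger_gap: 0.0001
finger_force: 1.4
```

```bash
python3 - <<'E'
from h import *
A=np.array([.569,-.145]);r=.046
pt=lambda d:A+r*np.array([np.cos(np.radians(d)),np.sin(np.radians(d))])
g=lambda a,l:print(a,[np.round((pt(x)-pt(a))*1e3,1).tolist() for x in l])
g(73,[61,49,37,25,13,1,-11,-17]);
for a in range(-17,-200,-24): g(a,[a-6,a-12,a-18,a-24])
E
```

```text
73 [[8.9, -3.8], [16.7, -9.3], [23.3, -16.3], [28.2, -24.5], [31.4, -33.6], [32.5, -43.2], [31.7, -52.8], [30.5, -57.4]]
-17 [[-1.6, -4.5], [-3.8, -8.9], [-6.3, -12.9], [-9.3, -16.7]]
-41 [[-3.3, -3.5], [-7.0, -6.6], [-11.0, -9.3], [-15.3, -11.5]]
-65 [[-4.5, -1.8], [-9.1, -3.1], [-13.8, -4.0], [-18.6, -4.3]]
-89 [[-4.8, 0.2], [-9.6, 0.8], [-14.3, 2.0], [-18.8, 3.6]]
-113 [[-4.3, 2.1], [-8.4, 4.7], [-12.2, 7.6], [-15.7, 11.0]]
-137 [[-3.1, 3.7], [-5.8, 7.7], [-8.0, 11.9], [-9.9, 16.4]]
-161 [[-1.3, 4.6], [-2.2, 9.4], [-2.5, 14.2], [-2.3, 19.0]]
-185 [[0.7, 4.8], [1.8, 9.4], [3.5, 14.0], [5.6, 18.3]]
```

Call:
{"fn": "jog_arm", "kwargs": {"motion": [[8,-4,0,0],[17,-9,0,0],[23,-16,-1,0],[28,-25,-1,0],[31,-34,-1,0],[32,-43,-1,0]]}}

```text
clock: 13.07
tcp_pos: [0.616, -0.1449, 0.1463]
tcp_rot: [180.0, -0.0, 179.0]
ft_force: [-1.5, 4.6, -0.7]
finger_gap: -0.0003
finger_force: 1.9
```

Call:
{"fn": "jog_arm", "kwargs": {"motion": [[0,-5,0,0],[-1,-10,0,0],[-2,-14,0,0],[-2,-14,0,0]]}}

```text
clock: 13.4
tcp_pos: [0.6136, -0.1582, 0.1461]
tcp_rot: [179.9, 0.0, 179.0]
ft_force: [1.7, 7.0, -2.2]
finger_gap: -0.0
finger_force: 2.9
```

Call:
{"fn": "jog_arm", "kwargs": {"motion": [[-2,-4,0,0],[-4,-9,0,0],[-4,-9,0,0]]}}

```text
clock: 13.65
tcp_pos: [0.6101, -0.167, 0.1464]
tcp_rot: [179.9, 0.1, 179.0]
ft_force: [7.7, 6.4, -1.7]
finger_gap: 0.0001
finger_force: 4.4
```

Call:
{"fn": "jog_arm", "kwargs": {"motion": [[-2,-3,0,0],[-4,-5,0,0],[-4,-5,0,0]]}}

```text
clock: 13.9
tcp_pos: [0.6062, -0.1712, 0.1463]
tcp_rot: [179.9, 0.1, 179.0]
ft_force: [7.4, 12.2, -2.9]
finger_gap: 0.0
finger_force: 6.1
```

Call:
{"fn": "jog_arm", "kwargs": {"motion": [[-2,-2,0,0],[-4,-4,0,0],[-4,-4,0,0]]}}

```text
clock: 14.15
tcp_pos: [0.6025, -0.1748, 0.1463]
tcp_rot: [179.8, 0.2, 179.0]
ft_force: [11.7, 14.2, -4.6]
finger_gap: -0.0003
finger_force: 8.1
```

Call:
{"fn": "jog_arm", "kwargs": {"motion": [[-2,-2,0,0],[-4,-4,0,0],[-4,-4,0,0]]}}

```text
clock: 14.4
tcp_pos: [0.5988, -0.1787, 0.146]
tcp_rot: [179.8, 0.2, 179.0]
ft_force: [13.5, 13.1, -8.0]
finger_gap: 0.0001
finger_force: 9.6
```

Call:
{"fn": "jog_arm", "kwargs": {"motion": [[-2,-1,0,0],[-4,-3,0,0],[-4,-3,0,0]]}}

```text
clock: 14.65
tcp_pos: [0.595, -0.1817, 0.1458]
tcp_rot: [179.8, 0.2, 179.0]
ft_force: [18.8, 13.9, -10.4]
finger_gap: 0.0004
finger_force: 10.5
```

```bash
python3 - <<'E'
from h import *
a=grab_frame('scene')
cv2.imwrite('pics/s6.png',cv2.resize(a[125:285,160:310],None,fx=3.5,fy=3.5,interpolation=cv2.INTER_CUBIC))
E
```

```text
(no output)
```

View pics/s6.png

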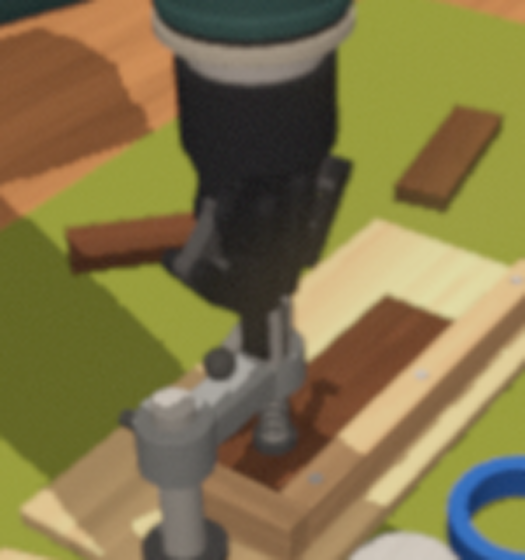

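Call:
{"fn": "jog_arm", "kwargs": {"motion": [[-2,-1,0,0],[-4,-2,0,0],[-4,-2,0,0]]}}

```text
clock: 14.95
tcp_pos: [0.5913, -0.1838, 0.1459]
tcp_rot: [179.9, 0.3, 179.0]
ft_force: [21.5, 10.6, -12.1]
finger_gap: 0.0001
finger_force: 11.4
```

Call:
{"fn": "jog_arm", "kwargs": {"motion": [[-2,-1,0,0],[-4,-2,0,0],[-4,-2,0,0]]}}

```text
clock: 15.2
tcp_pos: [0.5877, -0.1859, 0.1463]
tcp_rot: [179.9, 0.3, 179.0]
ft_force: [24.3, 12.7, -11.6]
finger_gap: 0.0001
finger_force: 12.7
```

Firmly tight (24 N normal to the bar, well over 10 N). Backing off straight from the bar, then up and away.

Call:
{"fn": "jog_arm", "kwargs": {"motion": [[8,3,0,0],[25,6,0,0],[40,6,0,0],[40,6,35,0],[40,6,75,0],[40,6,115,0],[40,6,150,0],[0,6,150,0]]}}

```text
clock: 15.87
tcp_pos: [0.5904, -0.1822, 0.3043]
tcp_rot: [-179.8, 0.6, 179.0]
ft_force: [-0.5, -1.4, 0.7]
finger_gap: -0.0001
finger_force: 0.0
```

Call:
{"fn": "jog_arm", "kwargs": {"motion": [[-40,0,0,0],[-80,0,0,0],[-120,20,0,0],[-150,50,0,0],[-170,85,0,0],[-180,125,0,0],[-190,165,0,0],[-200,205,0,0]]}}

```text
clock: 16.53
tcp_pos: [0.3848, 0.0241, 0.2968]
tcp_rot: [-180.0, 0.1, 178.9]
ft_force: [0.4, 1.5, 0.9]
finger_gap: 0.0002
finger_force: 0.0
```

Call:
{"fn": "jog_arm", "kwargs": {"motion": [[0,40,0,0],[0,80,0,0],[0,120,0,0],[0,160,0,0],[0,200,0,0],[0,240,0,0],[0,260,0,0],[0,260,0,0]]}}

```text
clock: 17.2
tcp_pos: [0.3858, 0.2862, 0.2958]
tcp_rot: [-180.0, -0.0, 179.2]
ft_force: [0.9, 0.7, -0.6]
finger_gap: 0.0002
finger_force: 0.0
```

```bash
python3 - <<'E'
from h import *
a=grab_frame('scene');b=grab_frame('top')
A=cv2.resize(a[165:305,160:340],(540,420),interpolation=cv2.INTER_CUBIC)[:, :400];B=cv2.resize(b[140:240,160:360],(800,400),interpolation=cv2.INTER_CUBIC)
f=np.hstack([cv2.resize(a[165:305,160:340],(400,311)),cv2.resize(b[120:260,160:360],(400,311))])
cv2.imwrite('pics/f7.png',f);print(observe()['tcp_pos'])
E
```

```text
[0.3861129  0.28345217 0.29615006]
```

View pics/f7.png

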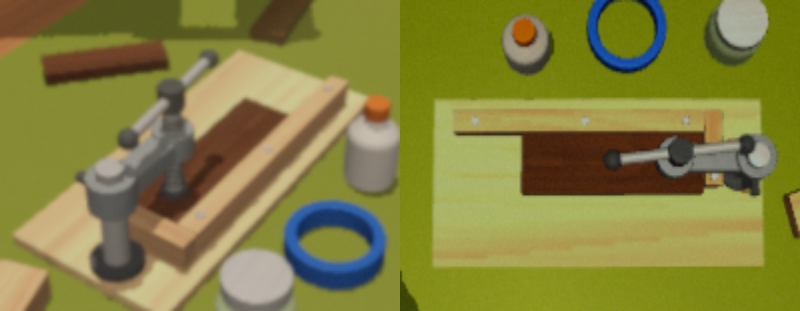

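Scene and top views agree: board flush on fence and stop, foot down on it, bar turned about 880° (about 19.6 mm down, as expected for tight), and the other things are in place.

```bash
python3 -c "
from workcell import *
print(close_job())"
```

```text
the job is handed in; nothing more can be done
None
```

The board is flush against the end stop and fence and clamped firmly tight (about 24 N at the bar); the arm is clear of everything, the other things look undisturbed, and I handed the job in at about 17 s.

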